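Ratchet a centrifuge rotor tight and lock the lever away

ROBOT

A 6-joint arm with a two-finger parallel gripper is mounted at the origin on the work surface. World frame = base frame: x ahead of the robot, y to its left, z up, the work surface at z = 0. Lengths are in m, angles in degrees, forces in N, time in s.
With the tool pointing down it reaches from about 0.325 to 0.775 m from the base axis. Payload 5.5 kg.
Tool frame: the origin (TCP) lies at the centre of the arm's flange, where the gripper is bolted on; the fingertips stand 182 mm ahead of it and the grasp point (between the pads) lies 163 mm ahead of it; z points along the fingers, y is the direction in which the jaws open and shut (so a half turn about z gives the same grasp; the last joint's range is limited). The gripper opens to 88 mm and grips with 3 to 60 N. Pads are 20 mm wide; open, the fingers measure 115 mm over their backs; the gripper's body (75 mm by 178 mm) begins 61 mm behind the grasp point.
Start: joints at [64.532, 5.22, 70.514, -0, 104.267, -3.249], TCP at [0.227, 0.555, 0.405] pointing down, gripper open.
Joint ranges: [-164.24, 164.24], [-49.07, 125.15], [9.68, 141.18], [-86.29, 266.29], [3.28, 154.24], [-151.56, 151.56]. Speed limits (degrees/s): [147.25, 147.25, 172.46, 180, 180, 180].

INTERFACE

Orientations are given as [roll, pitch, yaw] about the fixed x, y, z axes, in that order (R = Rz(yaw) Ry(pitch) Rx(roll)).
In Python, from station import r gives the robot as it stands. The module is installed in compiled form; this text tells all that it offers. Calls block until the motion is done:
- r.reach(position, orientation): joint-space move of the TCP to a pose.
- r.servo_line(position, rotation=None, speed=0.15): straight line of the TCP; rotation=None keeps the orientation; speed is the mean speed in m/s.
- r.move_joints(angles): joint-space move.
- r.let_go() and r.grab(squeeze=None): open the fingers fully, or close them until they stop; squeeze is the grip in N (None keeps the last).
- r.wait(seconds).
- r.inverse_kinematics(position, orientation): joint angles nearest the present ones, or None.
- r.sense(): the state.
- r.snapshot(name): name is "scene" or "top" or "wrist"; returns a dict with "frame" (384x512x3 uint8, red, green, blue), "fx", "fy", "cx", "cy" (pixels), "dist_coeffs" ([k1, k2, p1, p2, k3] as OpenCV has them; the pictures are not rectified), "R" (3x3) and "t" (3): a world point X has camera coordinates R X + t. Camera axes: x right, y down, z forward; pixel columns grow to the right and rows downward; lengths in m; the calibration is good to about 2 mm. A picture is of the moment at which its call begins. There is no depth.
A pose or a line that the arm cannot do raises r.IKError and nothing moves.
- r.hand_in(): hands the job in, once; it reports no verdict.
The state is a dict: "clock": time; "joints": joint angles; "joint_vel": joint speeds; "joint_torque": joint torques, N m; "tcp_pos": TCP position; "orientation": TCP orientation; "contact_force": force on the tool from outside, world axes, zero at the start; "torque": the same for the moment, N m; "opening": finger opening in m.
Only numpy, scipy, OpenCV 4.12 (cv2) and the standard library are available. Lean on these libraries where they do the work, as an engineer would, in place of code of your own. Each camera call takes 0.05 s, during which the arm holds its last target.

TASK

Tighten the rotor down on its service stand by working the ratchet lever to and fro in short swings until it goes firm and the yellow clamp ring is hard down on the rotor, without forcing it any further. Only then swing the lever the other way through the orange sprung gate into its parking bay, so that the gate shuts behind it, and let go. Leave the loose things around it where they stand.

Things in the scene. Friction and masses are not known exactly. Their poses are not given: they have to be found in the camera images.
- stand: Fixed stand with a dark tapered rotor (180 mm wide, flat top 85 mm above the table). Origin: on the table on the rotor's axis, z up. Its base plate (300 x 260 x 12 mm) reaches 195 mm to the stand's -x (front, where the lever is), 105 mm to +x, 130 mm to each side. Angles below are about this axis, 0 along the stand's -x, clockwise from above positive (from -x towards +y).
- lever (a joint): Angle of the aluminium ratchet lever over the rotor, rad: 0 along the stand's -x, clockwise from above positive; posts stop it at -1.10 and +0.55. Growing, it turns the nut and tightens; swung back it only clicks over teeth 0.393 rad apart, so each swing may lose up to that before it bites. Work it between -0.45 and +0.52: at -0.50 it meets the gate. It stays where it is left.
- lever_grip (a point): Centre of the top of the lever's upright blue round grip: 18 mm diameter, 105 mm from the stand's axis, from 128 to 176 mm above the table. Push it sideways or take it between the fingers. Here swinging back takes under 4 N and tightening 4 to 8 N; once the nut is home the lever stops dead on the tightening swing, wherever it is, short of its end post.
- lever_end (a point): The lever's rounded free end, on its top edge, 132 mm from the axis, 126 mm above the table; the bar is 14 mm wide and 12 mm thick.
- gate (a joint): The orange sprung flap, rad: 0 shut (pointing at the stand's axis), growing as the lever's end pushes it towards the bay (5 to 8 N at the grip); it does not open the other way. The lever passes it at about -0.87 rad and it springs shut behind. After that the lever is held between -1.10 and about -0.67 and cannot come back.
- gate_hinge (a point): Top of the flap's hinge pin, 166 mm from the stand's axis at angle -0.59, 136 mm above the table. From it the flap reaches 44 mm towards the axis; 5 mm thick, 111 to 130 mm above the table.
- gate_tip (a point): Middle of the flap's free end, on its top edge, 130 mm above the table.
- rotor_face (a point): Centre of the rotor's flat top, 85 mm above the table, on the stand's axis.
- stop_post (a point): Top of the steel post (12 mm thick, 129 mm above the table, 125 mm from the axis) that ends the tightening swing, at angle +0.66.
- bay_post (a point): Top of the like post that ends the parking bay, at angle -1.21.
- reagent_a: Bystander: clear glass bottle with a blue cap, 64 mm diameter, 140 mm high, standing; origin under its centre.
- reagent_b: Bystander: amber glass bottle with an orange cap, same size; origin under its centre.
- beaker: Bystander: white beaker, 70 mm diameter, 90 mm high; origin under its centre.
- rotor_lid: Bystander: aluminium rotor lid, 144 mm diameter, 34 mm high, lying flat; origin under its centre.
- spanner: Bystander: spanner lying flat, 170 mm long; origin under its centre.
- ring_face (a point): Centre of the underside of the yellow clamp ring (80 mm diameter, 5 mm thick), on the stand's axis between rotor and lever. It comes down 1.5 mm per rad of the nut. Gap to the rotor at the start 2.7 to 5.2 mm (1.8 to 3.4 rad of nut), 0 when home.
- spacer: Bystander: brass collar, 34 mm diameter, 20 mm high, standing on the stand's base plate behind the rotor; origin under its centre.

How it is judged:
By the outcome, as a careful person would: the job done as asked, in the order asked, and still so for the second after the job is handed in, with the robot touching nothing.
It also fails if it takes over 72 s, if anything falls off the work surface, if the arm or the gripper's body presses on something with over 40 N, if the wrist force passes 120 N, or if a joint passes its speed limit or range.

## Working session

There is one attempt and no reset: what is moved stays moved. The work goes in short steps, each a Python script; the robot and the scene stay as the last script left them, time stands still between calls to the robot, and variables do not carry over. Pictures are saved under pics/ and viewed, and the job is handed in when it is done.

```bash
mkdir -p pics; ls
python3 - <<'E'
from station import r
import cv2
s=r.sense(); print(s)
for n in("scene","top","wrist"):
    d=r.snapshot(n); cv2.imwrite(f"pics/{n}0.png",cv2.cvtColor(d["frame"],cv2.COLOR_RGB2BGR))
    print(n,d["fx"],d["fy"],d["cx"],d["cy"],d["dist_coeffs"],d["R"],d["t"])
E
```

```text
pics
{'clock': 0.0, 'joints': array([ 6.45338571e+01,  5.26222656e+00,  7.05824413e+01, -1.97743011e-03,
        1.04267655e+02, -3.25053180e+00]), 'joint_vel': array([ 0.03992345, -0.06356838,  0.01181501, -0.03778377,  0.10761595,
       -0.04554364]), 'joint_torque': array([-5.23290346e-04, -4.46444142e+01, -4.06455731e+01,  6.97380980e-02,
        2.91643431e-02, -2.02354395e-04]), 'tcp_pos': array([0.22690105, 0.55549313, 0.40351023]), 'orientation': array([-1.79887749e+02, -4.45463142e-03,  1.57783899e+02]), 'contact_force': array([ 0.44518384, -0.39677253, -0.48596255]), 'torque': array([-0.01677167,  0.04482271, -0.0298558 ]), 'opening': 0.08775225439754622}
scene 471.30888789956447 471.30888789956447 251.14732954403738 189.8675794944355 [-0.078635  0.        0.        0.        0.      ] [[ 0.71900781  0.69499045  0.00400553]
 [ 0.46417327 -0.47590863 -0.74703022]
 [-0.5172726   0.53897983 -0.66477801]] [-0.34555863 -0.14248776  1.67072818]
top 461.99728894404586 461.99728894404586 260.82645070723436 189.1244967321112 [-0.17109786  0.          0.          0.          0.        ] [[ 0.01660653 -0.99985604 -0.003483  ]
 [-0.99651939 -0.0162663  -0.0817589 ]
 [ 0.08169047  0.00482861 -0.99664605]] [-0.00328405  0.53973395  1.67748129]
wrist 270.75142776376106 270.75142776376106 255.14074776189602 190.97702389190388 [0.01589795 0.         0.         0.         0.        ] [[ 0.37945017  0.9252095  -0.00222741]
 [ 0.88531796 -0.36238829  0.29135347]
 [ 0.26875581 -0.11252609 -0.95661287]] [-0.59941681 -0.03479377  0.39252501]
```

View pics/scene0.png

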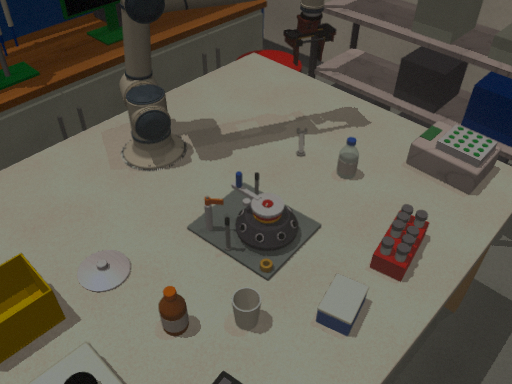

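View pics/top0.png

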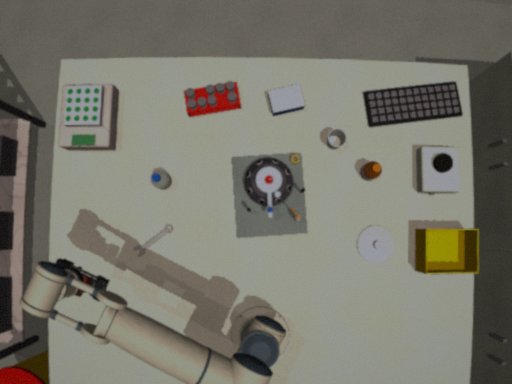

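View pics/wrist0.png

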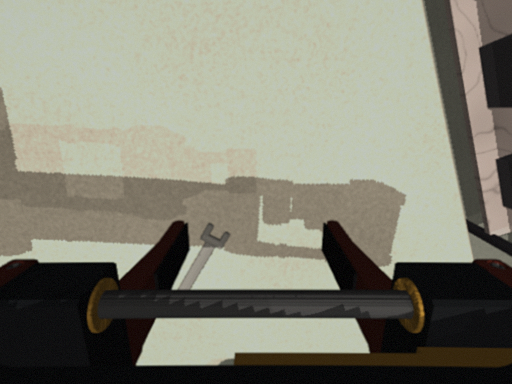

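The top view shows the stand at about (268,190), with the blue grip at (269,211), the orange gate at (295,214) and a post at (247,207). Next I'll enlarge it and measure.

```bash
cat > h.py <<'E'
import numpy as np, cv2
from station import r
def save(d,name,box=None,k=1):
    f=cv2.cvtColor(d["frame"],cv2.COLOR_RGB2BGR)
    if box: x0,y0,x1,y1=box; f=f[y0:y1,x0:x1]
    if k!=1: f=cv2.resize(f,None,fx=k,fy=k,interpolation=cv2.INTER_CUBIC)
    cv2.imwrite("pics/"+name,f)
def K(d): return np.array([[d["fx"],0,d["cx"]],[0,d["fy"],d["cy"]],[0,0,1]])
def ray(d,uv):
    p=cv2.undistortPoints(np.array([[uv]],float),K(d),np.array(d["dist_coeffs"])).ravel()
    R=np.array(d["R"]);return -R.T@d["t"], R.T@np.array([p[0],p[1],1])
def onz(d,uv,z):
    o,v=ray(d,uv);return o+v*(z-o[2])/v[2]
def proj(d,X):
    R=np.array(d["R"]);rv=cv2.Rodrigues(R)[0]
    return cv2.projectPoints(np.array(X,float).reshape(-1,3),rv,np.array(d["t"],float),K(d),np.array(d["dist_coeffs"]))[0].reshape(-1,2)
def tri(d1,u1,d2,u2):
    o1,v1=ray(d1,u1);o2,v2=ray(d2,u2)
    s=np.linalg.lstsq(np.c_[v1,-v2],o2-o1,rcond=None)[0]
    a=o1+s[0]*v1;b=o2+s[1]*v2;return (a+b)/2,np.linalg.norm(a-b)
def blobs(d,lo,hi,box,amin=4):
    x0,y0,x1,y1=box
    hsv=cv2.cvtColor(d["frame"],cv2.COLOR_RGB2HSV)[y0:y1,x0:x1]
    m=cv2.inRange(hsv,np.array(lo),np.array(hi))
    n,l,st,c=cv2.connectedComponentsWithStats(m)
    return [(c[i]+[x0,y0],st[i,4],st[i,:4]+[x0,y0,0,0]) for i in range(1,n) if st[i,4]>=amin]
E
python3 - <<'E'
from h import *
t=r.snapshot("top");s=r.snapshot("scene")
save(t,"top1.png",(220,140,320,245),6);save(s,"scene1.png",(180,160,330,275),5)
for d,b in((t,(225,145,315,240)),(s,(185,165,325,275))):
    print("blue",blobs(d,(100,100,40),(130,255,255),b)); print("orange",blobs(d,(5,120,60),(18,255,255),b)); print("yel",blobs(d,(19,100,60),(32,255,255),b)); print("red",blobs(d,(0,120,60),(4,255,255),b)+blobs(d,(170,120,60),(180,255,255),b))
E
```

```text
blue [(array([269.89473684, 209.        ]), np.int32(19), array([268, 207,   5,   5]))]
orange [(array([294.17391304, 212.65217391]), np.int32(23), array([290, 208,   8,  11]))]
yel [(array([294.5       , 158.65517241]), np.int32(58), array([290, 154,  10,  10]))]
red [(array([268.17647059, 178.94117647]), np.int32(34), array([265, 176,   7,   7]))]
blue [(array([238.07017544, 178.36842105]), np.int32(57), array([236, 172,   5,  15]))]
orange [(array([213.        , 201.00970874]), np.int32(103), array([205, 197,  18,   8])), (array([266.8       , 218.85333333]), np.int32(75), array([253, 213,  29,  10])), (array([264.71428571, 262.85714286]), np.int32(7), array([263, 262,   5,   3])), (array([266.44444444, 270.11111111]), np.int32(9), array([263, 269,   8,   3]))]
yel [(array([254.8, 217.2]), np.int32(5), array([254, 216,   3,   3])), (array([262.5  , 221.375]), np.int32(8), array([259, 220,   8,   3])), (array([271.6, 221.6]), np.int32(5), array([270, 221,   4,   2])), (array([265.66129032, 264.49193548]), np.int32(124), array([260, 258,  13,  14]))]
red [(array([267.24528302, 202.86792453]), np.int32(53), array([262, 200,  11,   7])), (array([262.875, 218.625]), np.int32(8), array([260, 218,   7,   2])), (array([271.11111111, 218.55555556]), np.int32(9), array([268, 218,   7,   2]))]
```

```bash
sleep 1
```

```text
(no output)
```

View pics/top1.png

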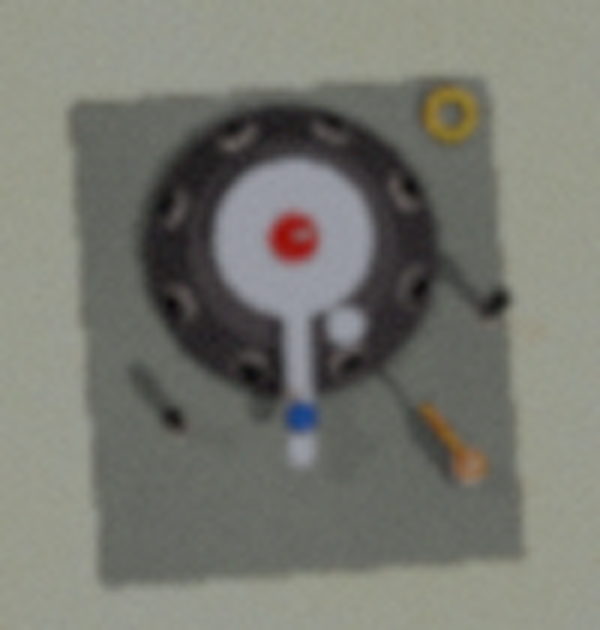

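View pics/scene1.png

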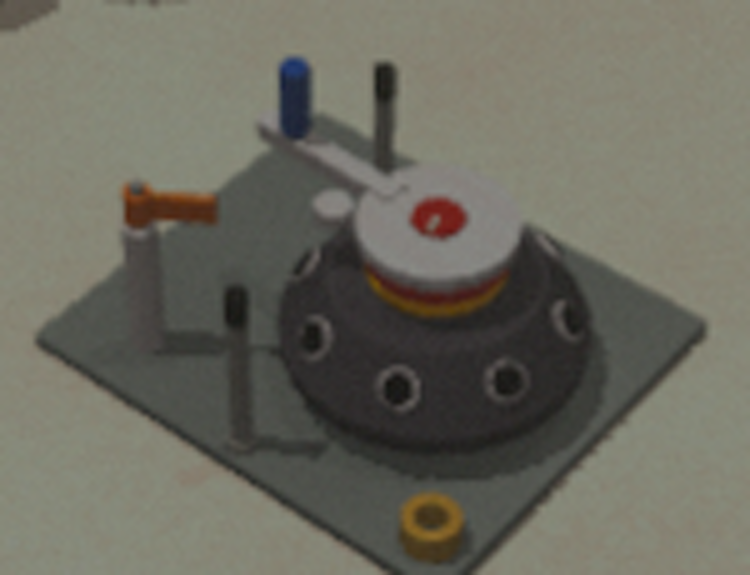

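The enlarged top view shows the plate corners, red hub cap at (293,237), grip at (301,416), flap from (425,405) to hinge (468,463), and post tops at (175,420) and (494,303), all in crop pixels. I'll cast rays from these to get the stand pose.

Run:
```python
from h import *
t=r.snapshot("top");s=r.snapshot("scene")
T=lambda u,v:(220+u/6-.42,140+v/6-.42); S=lambda u,v:(180+u/5-.4,160+v/5-.4)
C=np.array([onz(t,T(*c),.012) for c in[(72,103),(487,80),(523,556),(103,585)]])  # far-left, far-right, near-right, near-left
print(C[:,:2], [np.linalg.norm(C[i]-C[(i+1)%4]) for i in range(4)])
# stand frame: x = near->far ; y = left
ex=(C[0]-C[3])+(C[1]-C[2]);yaw=np.arctan2(ex[1],ex[0]);ey=(C[0]-C[1])+(C[3]-C[2]);yaw2=np.arctan2(-ey[0],ey[1]);print("yaw",np.degrees([yaw,yaw2]))
yaw=(yaw+yaw2)/2;e=np.array([np.cos(yaw),np.sin(yaw),0]);O=C.mean(0)+e*.045;print("axis from plate",O)
print("hub tri",tri(t,(268.18,178.94),s,(267.25,202.87)))
g,err=tri(t,T(301,416),s,S(295,68));print("grip",g,err)
G=onz(t,T(301,416),.176);print("grip onz",G)
H=onz(t,T(468,461),.136);P=onz(t,T(175,422),.129);B=onz(t,T(494,303),.129);tip=onz(t,T(427,405),.130)
print(tri(t,T(468,461),s,S(137,187)),tri(t,T(175,422),s,S(384,66)),tri(t,T(494,303),s,S(236,290)))
for n,X in(("G",G),("H",H),("P",P),("B",B),("tip",tip)):
  d=X-O; a=np.arctan2(d[1],d[0])-yaw; print(n,X[:2],np.linalg.norm(d[:2]), -((a-np.pi+np.pi)%(2*np.pi)-np.pi))
# fit hinge/posts known positions to rigid transform
def loc(rad,a): return np.array([-rad*np.cos(a),rad*np.sin(a)])
A=np.array([loc(.166,-.59),loc(.125,.66),loc(.125,-1.21)]);W=np.array([H,P,B])[:,:2]
ca,cw=A.mean(0),W.mean(0);U,_,V=np.linalg.svd((A-ca).T@(W-cw));R=(V.T@U.T);o=cw-R@ca
print("fit",o,np.degrees(np.arctan2(R[1,0],R[0,0])),np.linalg.norm(A@R.T+o-W,axis=1))
```

```text
[[ 0.65987705  0.11669908]
 [ 0.6785598  -0.14107132]
 [ 0.38397236 -0.16609724]
 [ 0.36212121  0.09127983]] [np.float64(0.25844656212355605), np.float64(0.2956485377497045), np.float64(0.2583029783950265), np.float64(0.2988388846110333)]
yaw [4.86768124 4.4989951 ]
axis from plate [ 0.56598236 -0.02112322  0.012     ]
hub tri (array([ 0.56508447, -0.02148955,  0.12688067]), np.float64(0.004985572340294303))
grip [ 0.46024839 -0.02728545  0.17435983] 0.0035362011948215847
grip onz [ 0.46140028 -0.02597703  0.176     ]
(array([ 0.43679838, -0.12469135,  0.13408842]), np.float64(0.006281834565981068)) (array([0.4582137 , 0.04500284, 0.13177043]), np.float64(0.0008623071123040778)) (array([ 0.52833312, -0.13856573,  0.12842706]), np.float64(0.00496000421072655))
G [ 0.46140028 -0.02597703] 0.10469465075012085 0.03536152288630845
H [ 0.43881179 -0.12217151] 0.16242877849697077 -0.5896929591571158
P [0.45861849 0.04539306] 0.1262989105449335 0.636403553917841
B [ 0.5299589  -0.13668596] 0.12104724640580589 -1.1868806596221715
tip [ 0.47065381 -0.09874218] 0.12293182254960555 -0.6016155075225695
fit [ 0.56436414 -0.01755299] 5.8944926150681525 [0.00259028 0.00316674 0.00305948]
```

```bash
cat >> h.py <<'E'
O=np.array([.5652,-.0205]);YAW=np.radians(5.0);RG=.105;ZT=.327
def P(a,z=ZT,rad=RG):
    w=YAW+np.pi-a; return [O[0]+rad*np.cos(w),O[1]+rad*np.sin(w),z],[180,0,np.degrees(YAW-a)]
def state():
    s=r.sense();p=np.array(s["tcp_pos"]);d=p[:2]-O
    a=YAW+np.pi-np.arctan2(d[1],d[0]);a=(a+np.pi)%(2*np.pi)-np.pi
    w=YAW+np.pi-a; f=np.array(s["contact_force"]); tdir=np.array([np.sin(w),-np.cos(w)]) # dir of growing a
    return dict(t=s["clock"],a=a,rad=np.hypot(*d),ft=f[:2]@tdir,fr=f[:2]@[np.cos(w),np.sin(w)],fz=f[2],op=s["opening"],mz=s["torque"][2])
def show(x): print(" ".join(f"{k}={v:.3f}" for k,v in x.items()))
E
python3 - <<'E'
from h import *
p,o=P(.03,.42); r.reach(p,o)
w=r.snapshot("wrist");save(w,"wrist1.png");show(state())
print(blobs(w,(100,100,40),(130,255,255),(0,0,512,384),30), proj(w,[*P(.03,.176)[0]]), proj(w,[*O,.126]))
E
```

```text
t=2.642 a=0.036 rad=0.105 ft=0.236 fr=-0.747 fz=-0.271 op=0.087 mz=-0.045
[(array([257.82365591, 199.03010753]), np.int32(465), array([249, 184,  19,  30]))] [[256.19498612 204.09760895]] [[256.13646822  81.05725269]]
```

View pics/wrist1.png

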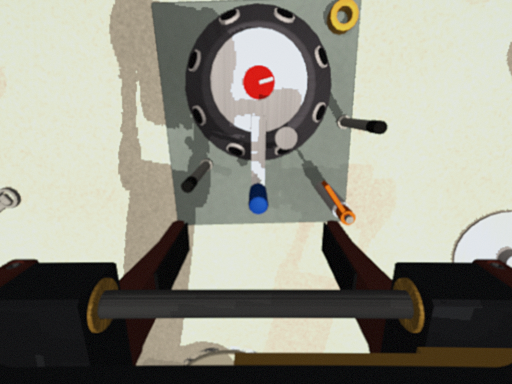

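The wrist view has the grip top at (258,205) and the hub at (259,82). Both are within 3 px (about 2–3 mm) of prediction, so I'm shifting the axis 1.5 mm toward -y, then descending and gripping softly.

```bash
sed -i 's/-.0205\]/-.0218]/' h.py
python3 - <<'E'
from h import *
p,o=P(.03); r.servo_line(p,o,speed=.12); show(state())
r.grab(12); show(state())
w=r.snapshot("wrist");save(w,"wrist2.png")
# small tests
for a in(.08,.13,.18,.23):
    p,o=P(a); r.servo_line(p,o,speed=.06); show(state())
E
```

```text
t=3.567 a=0.030 rad=0.105 ft=0.175 fr=-0.580 fz=0.792 op=0.088 mz=-0.025
t=4.642 a=0.030 rad=0.105 ft=-0.341 fr=0.056 fz=0.018 op=0.018 mz=-0.019
t=4.942 a=0.081 rad=0.105 ft=0.494 fr=-0.653 fz=0.233 op=0.018 mz=-0.003
t=5.192 a=0.130 rad=0.105 ft=0.664 fr=-1.330 fz=-0.759 op=0.018 mz=-0.041
t=5.442 a=0.179 rad=0.105 ft=0.756 fr=-1.301 fz=-1.163 op=0.017 mz=-0.039
t=5.692 a=0.229 rad=0.105 ft=0.415 fr=-2.464 fz=-0.947 op=0.018 mz=-0.073
```

View pics/wrist2.png

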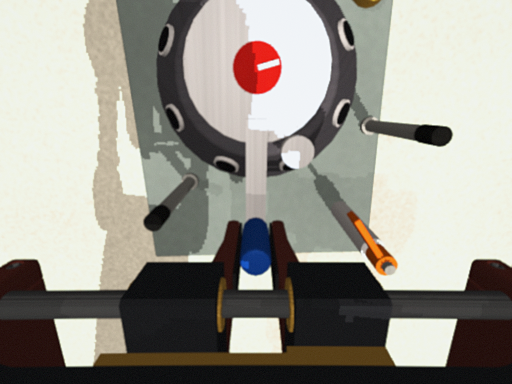

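The grip is held between the pads (opening 18 mm) and it swings freely so far. Next I'll write a guarded swing that stops on force.

```bash
cat >> h.py <<'E'
def swing(a0,a1,step,speed=.06,lim=12,v=True):
    n=max(1,int(np.ceil(abs(a1-a0)/step)));out=[]
    for a in np.linspace(a0,a1,n+1)[1:]:
        p,o=P(a); r.servo_line(p,o,speed=speed); s=state();out.append((round(float(a),2),round(s["ft"],1),round(s["fr"],1)))
        if abs(s["ft"])>lim: print("STOP");break
    if v: print(out)
    show(s);return a,s
E
python3 - <<'E'
from h import *
swing(.229,.50,.04)
w=r.snapshot("wrist");save(w,"wrist3.png");s=r.snapshot("scene");save(s,"scene3.png",(180,140,330,275),5)
swing(.5,-.42,.16,speed=.1)
E
```

```text
[(0.27, np.float64(-1.5), np.float64(-3.0)), (0.31, np.float64(-1.6), np.float64(-4.5)), (0.35, np.float64(-2.4), np.float64(-4.4)), (0.38, np.float64(-2.1), np.float64(-4.6)), (0.42, np.float64(-1.3), np.float64(-4.1)), (0.46, np.float64(-2.2), np.float64(-4.3)), (0.5, np.float64(-2.7), np.float64(-5.1))]
t=7.442 a=0.496 rad=0.105 ft=-2.747 fr=-5.117 fz=-1.855 op=0.018 mz=-0.005
[(0.35, np.float64(-0.8), np.float64(-5.3)), (0.19, np.float64(0.2), np.float64(-3.8)), (0.04, np.float64(-0.4), np.float64(-1.6)), (-0.11, np.float64(0.6), np.float64(0.5)), (-0.27, np.float64(0.9), np.float64(3.3)), (-0.42, np.float64(-0.2), np.float64(5.2))]
t=9.392 a=-0.416 rad=0.105 ft=-0.184 fr=5.227 fz=1.481 op=0.018 mz=0.058
```

View pics/wrist3.png

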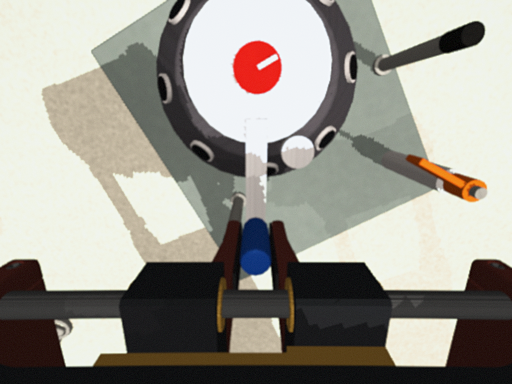

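View pics/scene3.png

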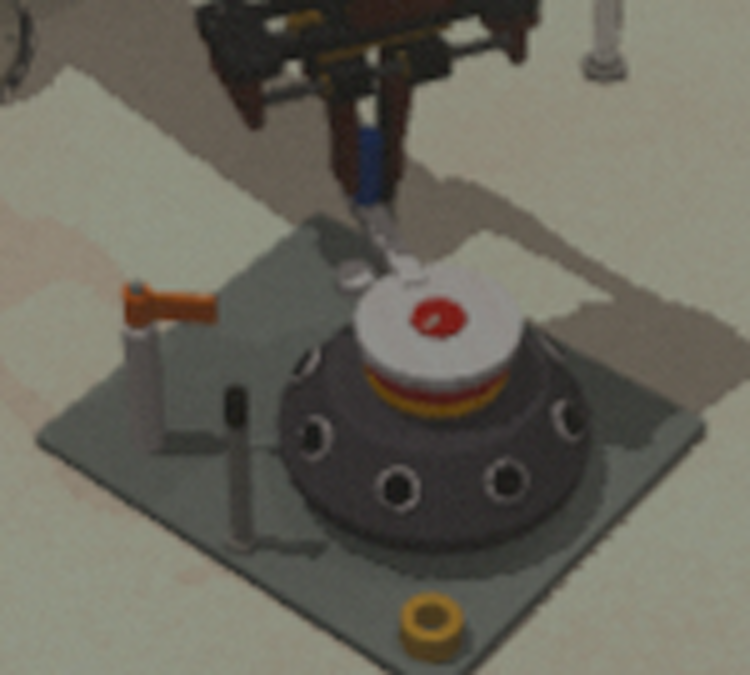

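The mark on the red nut cap rotated, so the ratchet bites. The radial forces (±5 N, antisymmetric) say the axis lies slightly further toward -y, so I'm adjusting by 1.5 mm and continuing.

```bash
sed -i 's/-.0218\]/-.0233]/' h.py
python3 - <<'E'
from h import *
a,s=swing(-.42,.51,.05,speed=.08)
w=r.snapshot("wrist");save(w,"wrist4.png",(200,20,320,120),5)
E
```

```text
[(-0.37, np.float64(1.4), np.float64(1.4)), (-0.32, np.float64(1.7), np.float64(2.0)), (-0.27, np.float64(0.5), np.float64(0.1)), (-0.22, np.float64(-0.6), np.float64(-0.4)), (-0.18, np.float64(-1.6), np.float64(-1.5)), (-0.13, np.float64(-2.3), np.float64(-1.8)), (-0.08, np.float64(-1.1), np.float64(-2.2)), (-0.03, np.float64(-2.1), np.float64(-2.6)), (0.02, np.float64(-1.9), np.float64(-2.4)), (0.07, np.float64(-2.0), np.float64(-2.2)), (0.12, np.float64(-1.5), np.float64(-2.5)), (0.17, np.float64(-1.9), np.float64(-1.9)), (0.22, np.float64(-2.4), np.float64(-2.1)), (0.27, np.float64(-2.6), np.float64(-2.6)), (0.31, np.float64(-2.4), np.float64(-1.7)), (0.36, np.float64(-2.5), np.float64(-2.6)), (0.41, np.float64(-1.7), np.float64(-2.0)), (0.46, np.float64(-1.4), np.float64(-1.1)), (0.51, np.float64(-2.1), np.float64(-1.9))]
t=14.142 a=0.509 rad=0.105 ft=-2.076 fr=-1.919 fz=-0.279 op=0.018 mz=-0.075
```

View pics/wrist4.png

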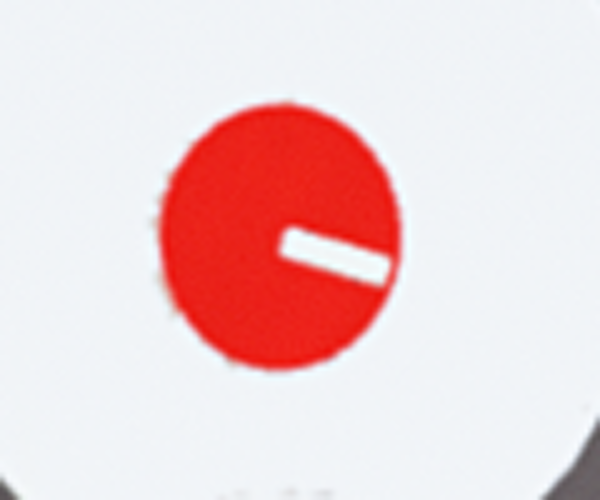

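The mark moved about 0.75 rad in that swing, so a little over 1 rad in total. Carrying on with guarded swings.

```bash
cat >> h.py <<'E'
def mark(d):
    f=d["frame"][20:120,200:320];hsv=cv2.cvtColor(f,cv2.COLOR_RGB2HSV)
    m=cv2.inRange(hsv,np.array((0,150,60)),np.array((6,255,255)))|cv2.inRange(hsv,np.array((172,150,60)),np.array((180,255,255)))
    c=max(cv2.findContours(m,cv2.RETR_EXTERNAL,cv2.CHAIN_APPROX_NONE)[0],key=cv2.contourArea);h=cv2.convexHull(c)
    k=np.zeros_like(m);cv2.drawContours(k,[h],-1,255,-1);k=cv2.erode(k,np.ones((3,3)))
    (x,y),ax,_=cv2.fitEllipse(h);wv=k&~cv2.dilate(m,None,iterations=0)
    M=cv2.moments(wv,True);return np.degrees(np.arctan2(M["m01"]/M["m00"]-y,M["m10"]/M["m00"]-x)),M["m00"]
E
python3 - <<'E'
from h import *
print(mark(r.snapshot("wrist")))
swing(.51,-.44,.24,speed=.12)
a,s=swing(-.44,.515,.04,speed=.08,lim=7)
w=r.snapshot("wrist");print(mark(w));save(w,"wrist5.png")
E
```

```text
(np.float64(19.307201230148124), 155.0)
[(0.27, np.float64(-1.6), np.float64(-1.9)), (0.04, np.float64(-0.0), np.float64(-1.8)), (-0.2, np.float64(0.3), np.float64(-2.0)), (-0.44, np.float64(0.5), np.float64(-3.4))]
t=15.808 a=-0.434 rad=0.105 ft=0.515 fr=-3.378 fz=-1.079 op=0.018 mz=0.114
[(-0.4, np.float64(0.1), np.float64(-3.1)), (-0.36, np.float64(0.8), np.float64(-4.3)), (-0.32, np.float64(1.3), np.float64(-3.8)), (-0.28, np.float64(-0.0), np.float64(-6.1)), (-0.24, np.float64(-0.7), np.float64(-5.5)), (-0.2, np.float64(-1.7), np.float64(-4.3)), (-0.16, np.float64(-1.2), np.float64(-4.3)), (-0.12, np.float64(-2.5), np.float64(-5.3)), (-0.08, np.float64(-2.5), np.float64(-4.6)), (-0.04, np.float64(-2.1), np.float64(-4.3)), (-0.0, np.float64(-3.3), np.float64(-4.4)), (0.04, np.float64(-2.0), np.float64(-4.4)), (0.08, np.float64(-2.2), np.float64(-4.0)), (0.12, np.float64(-2.9), np.float64(-4.6)), (0.16, np.float64(-2.5), np.float64(-4.1)), (0.2, np.float64(-2.7), np.float64(-2.8)), (0.24, np.float64(-2.4), np.float64(-3.1)), (0.28, np.float64(-3.1), np.float64(-3.8)), (0.32, np.float64(-2.7), np.float64(-3.3)), (0.36, np.float64(-3.9), np.float64(-1.4)), (0.4, np.float64(-2.8), np.float64(-2.1)), (0.44, np.float64(-2.9), np.float64(-2.2)), (0.48, np.float64(-2.3), np.float64(-1.3)), (0.52, np.float64(-3.7), np.float64(-0.9))]
t=21.808 a=0.514 rad=0.105 ft=-3.712 fr=-0.925 fz=-0.180 op=0.018 mz=-0.083
(np.float64(63.421321643239914), 158.0)
```

Run:
```python
from h import *
swing(.515,-.44,.24,speed=.14)
a,s=swing(-.44,-.28,.08,speed=.1,lim=7)
if abs(s["ft"])<7: a,s=swing(-.28,.515,.028,speed=.08,lim=6.5)
w=r.snapshot("wrist");print(a,mark(w));save(w,"wrist6.png")
```

```text
[(0.28, np.float64(0.9), np.float64(-1.1)), (0.04, np.float64(0.3), np.float64(-0.4)), (-0.2, np.float64(0.8), np.float64(-1.1)), (-0.44, np.float64(-0.2), np.float64(-2.6))]
t=23.425 a=-0.434 rad=0.105 ft=-0.197 fr=-2.596 fz=-1.034 op=0.018 mz=0.091
[(-0.36, np.float64(0.6), np.float64(-3.8)), (-0.28, np.float64(-0.5), np.float64(-4.5))]
t=23.925 a=-0.279 rad=0.105 ft=-0.484 fr=-4.474 fz=-2.340 op=0.018 mz=0.076
[(-0.25, np.float64(0.1), np.float64(-4.3)), (-0.23, np.float64(-1.7), np.float64(-4.4)), (-0.2, np.float64(-1.9), np.float64(-4.0)), (-0.17, np.float64(-1.9), np.float64(-5.2)), (-0.14, np.float64(-1.2), np.float64(-4.9)), (-0.12, np.float64(-2.3), np.float64(-4.4)), (-0.09, np.float64(-1.4), np.float64(-4.0)), (-0.06, np.float64(-1.2), np.float64(-5.2)), (-0.03, np.float64(-2.3), np.float64(-4.6)), (-0.01, np.float64(-2.3), np.float64(-5.0)), (0.02, np.float64(-3.1), np.float64(-4.9)), (0.05, np.float64(-2.5), np.float64(-4.6)), (0.08, np.float64(-1.1), np.float64(-3.8)), (0.1, np.float64(-2.6), np.float64(-5.0)), (0.13, np.float64(-2.9), np.float64(-3.4)), (0.16, np.float64(-2.6), np.float64(-4.1)), (0.19, np.float64(-2.4), np.float64(-4.0)), (0.21, np.float64(-2.2), np.float64(-4.1)), (0.24, np.float64(-3.0), np.float64(-4.1)), (0.27, np.float64(-1.7), np.float64(-3.6)), (0.3, np.float64(-2.4), np.float64(-3.7)), (0.32, np.float64(-2.7), np.float64(-3.8)), (0.35, np.float64(-2.5), np.float64(-2.9)), (0.38, np.float64(-2.9), np.float64(-3.8)), (0.41, np.float64(-3.2), np.float64(-2.1)), (0.43, np.float64(-2.9), np.float64(-3.7)), (0.46, np.float64(-3.2), np.float64(-2.3)), (0.49, np.float64(-2.4), np.float64(-2.8)), (0.52, np.float64(-2.8), np.float64(-2.4))]
t=31.175 a=0.515 rad=0.105 ft=-2.759 fr=-2.407 fz=-0.138 op=0.018 mz=-0.017
0.515 (np.float64(103.17977268802228), 159.0)
```

The nut has turned about 2.6 rad and is still not firm. Next swing.

Run:
```python
from h import *
swing(.515,-.44,.24,speed=.14,v=False)
a,s=swing(-.44,-.28,.08,speed=.1,lim=7)
if abs(s["ft"])<7: a,s=swing(-.28,.515,.028,speed=.08,lim=6)
w=r.snapshot("wrist");print(a,mark(w));save(w,"wrist7.png")
show(state())
```

```text
t=32.792 a=-0.434 rad=0.105 ft=1.519 fr=-2.975 fz=-0.959 op=0.018 mz=0.091
[(-0.36, np.float64(0.1), np.float64(-2.5)), (-0.28, np.float64(-1.0), np.float64(-2.8))]
t=33.292 a=-0.279 rad=0.105 ft=-0.976 fr=-2.849 fz=-1.898 op=0.018 mz=0.062
STOP
[(-0.25, np.float64(-0.1), np.float64(-3.3)), (-0.23, np.float64(-1.3), np.float64(-3.7)), (-0.2, np.float64(-1.9), np.float64(-4.4)), (-0.17, np.float64(-2.7), np.float64(-5.9)), (-0.14, np.float64(-5.9), np.float64(-4.6)), (-0.12, np.float64(-4.1), np.float64(-4.9)), (-0.09, np.float64(-7.4), np.float64(-6.3))]
t=35.042 a=-0.100 rad=0.105 ft=-7.354 fr=-6.310 fz=-2.699 op=0.017 mz=0.038
-0.08810344827586208 (np.float64(139.69625525383745), 151.0)
t=35.092 a=-0.100 rad=0.105 ft=-7.319 fr=-5.629 fz=-2.802 op=0.018 mz=0.065
```

Resistance has risen sharply: 7.3 N, with the tool lagging 1.2 mm behind command. I'll check the ring in the picture before nudging any further.

Run:
```python
from h import *
s=r.snapshot("scene");save(s,"scene7.png",(230,185,310,250),9)
a=state();show(a)
p,o=P(-.078); r.servo_line(p,o,speed=.03);show(state());w=r.snapshot("wrist");print(mark(w))
save(w,"wrist8.png")
```

```text
t=35.142 a=-0.100 rad=0.105 ft=-7.683 fr=-6.375 fz=-3.658 op=0.018 mz=0.028
t=35.392 a=-0.092 rad=0.105 ft=-8.159 fr=-6.335 fz=-3.647 op=0.018 mz=0.082
(np.float64(139.54510928068976), 147.0)
```

View pics/scene7.png

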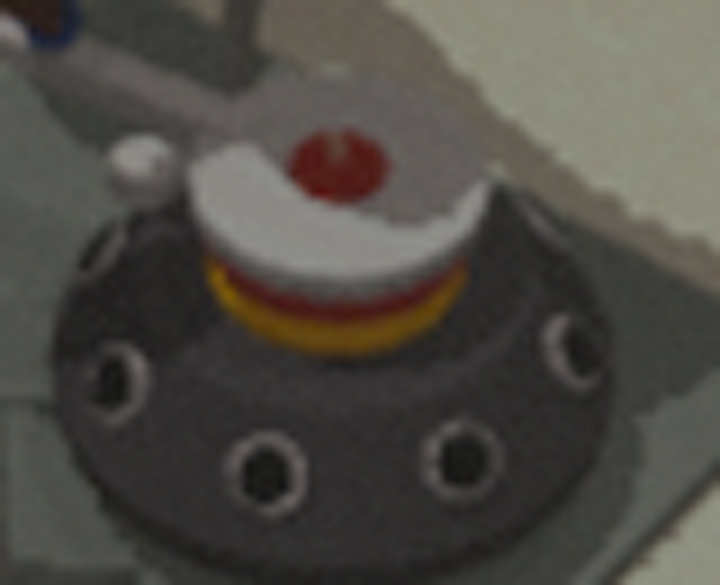

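View pics/wrist8.png

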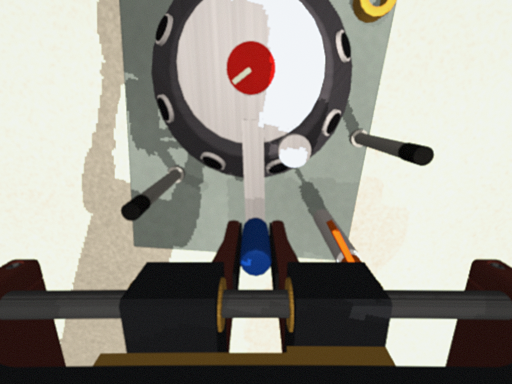

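```bash
cat >> h.py <<'E'
def nut(d,z=.130):
    f=d["frame"][20:120,200:320];hsv=cv2.cvtColor(f,cv2.COLOR_RGB2HSV)
    m=cv2.inRange(hsv,np.array((0,150,60)),np.array((6,255,255)))|cv2.inRange(hsv,np.array((172,150,60)),np.array((180,255,255)))
    c=max(cv2.findContours(m,cv2.RETR_EXTERNAL,cv2.CHAIN_APPROX_NONE)[0],key=cv2.contourArea);h=cv2.convexHull(c)
    k=np.zeros_like(m);cv2.drawContours(k,[h],-1,255,-1);k=cv2.erode(k,np.ones((3,3)));wv=k&~m
    l=cv2.connectedComponentsWithStats(wv);i=1+np.argmax(l[2][1:,4]);ys,xs=np.nonzero(l[1]==i)
    q=np.array([onz(d,(x+200,y+20),z)[:2] for x,y in zip(xs,ys)])
    hp=np.array([onz(d,(x+200,y+20),z)[:2] for x,y in h[:,0]]);cen,rad=cv2.minEnclosingCircle((hp*1000).astype(np.float32))
    v=q.mean(0)-np.array(cen)/1000
    # principal axis of mark
    e=np.linalg.svd(q-q.mean(0))[2][0]; e=e*np.sign(e@v)
    return "cen",np.round(cen,1),"r",round(rad,1),"clockwise rad",-np.arctan2(v[1],v[0]),-np.arctan2(e[1],e[0])
E
python3 - <<'E'
from h import *
import pickle
print(nut(r.snapshot("wrist")))
d=r.snapshot("wrist");im=cv2.cvtColor(cv2.imread("pics/wrist6.png"),cv2.COLOR_BGR2RGB)
# pose at wrist6: rebuild extrinsics from tool motion
from scipy.spatial.transform import Rotation as Ro
s=r.sense();Rt=Ro.from_euler("xyz",s["orientation"],degrees=True).as_matrix();tp=np.array(s["tcp_pos"])
Rct=np.array(d["R"])@Rt; tct=np.array(d["R"])@tp+d["t"]
for n,a in(("wrist2",.03),("wrist3",.496),("wrist5",.514),("wrist6",.515),("wrist7",-.1)):
    p,o=P(a);p=np.array(p)
    if n in("wrist2",): p[1]+=.0015
    R6=Ro.from_euler("xyz",o,degrees=True).as_matrix();e=dict(d);e["frame"]=cv2.cvtColor(cv2.imread(f"pics/{n}.png"),cv2.COLOR_BGR2RGB)
    e["R"]=Rct@R6.T;e["t"]=tct-e["R"]@p;print(n,nut(e))
E
```

```text
('cen', array([563.9, -22.8]), 'r', 14.4, 'clockwise rad', np.float64(-2.3470480424665485), np.float64(-2.3626138146807123))
wrist2 ('cen', array([564.1, -22.7]), 'r', 14.4, 'clockwise rad', np.float64(1.2427510080741815), np.float64(1.2569205159969887))
wrist3 ('cen', array([563.8, -23.5]), 'r', 14.4, 'clockwise rad', np.float64(1.4694435742211285), np.float64(1.4848978937124113))
wrist5 ('cen', array([564.2, -22.8]), 'r', 14.4, 'clockwise rad', np.float64(3.030117514335644), np.float64(3.0498967798985523))
wrist6 ('cen', array([564.2, -22.8]), 'r', 14.4, 'clockwise rad', np.float64(-2.4531802711639985), np.float64(-2.429450226301476))
wrist7 ('cen', array([563.3, -21. ]), 'r', 14.4, 'clockwise rad', np.float64(-2.3625287384262155), np.float64(-2.3665618371997343))
```

The nut has turned 2.69 rad in total, within 1.8–3.4, and barely moved in the last nudge. One or two more small steps should show whether the force climbs while the nut stays still.

Run:
```python
from h import *
for a in(-.064,-.05):
    p,o=P(a); r.servo_line(p,o,speed=.03);s=state();show(s);w=r.snapshot("wrist");print(nut(w)[-2:])
    if abs(s["ft"])>11: break
save(w,"wrist9.png",(180,40,340,300),2.3)
```

```text
t=35.792 a=-0.080 rad=0.105 ft=-9.740 fr=-5.583 fz=-3.708 op=0.018 mz=0.138
(np.float64(-2.355380650298034), np.float64(-2.3593710339343175))
t=36.092 a=-0.068 rad=0.105 ft=-11.928 fr=-6.725 fz=-4.050 op=0.018 mz=0.127
(np.float64(-2.349637088863816), np.float64(-2.364317840860674))
```

View pics/wrist9.png

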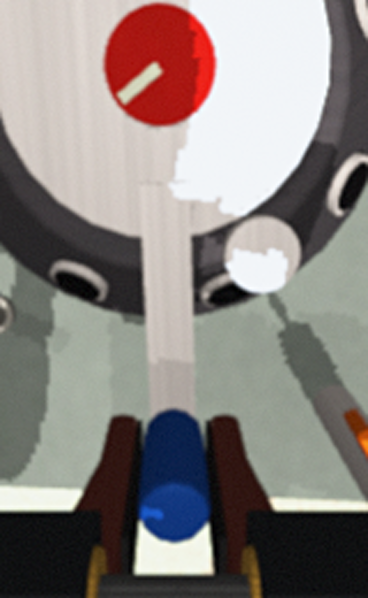

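The force climbed from 7 to 12 N while the nut stayed at -2.36 rad, so it is firm and home. Now swinging back and through the gate.

Run:
```python
from h import *
swing(-.068,-.44,.2,speed=.1)
print(nut(r.snapshot("wrist"))[-2:])
a,s=swing(-.44,-.98,.06,speed=.08,lim=22)
w=r.snapshot("wrist");save(w,"wrist10.png");s=r.snapshot("scene");save(s,"scene10.png",(170,130,330,275),4)
```

```text
[(-0.25, np.float64(-0.4), np.float64(-5.0)), (-0.44, np.float64(-0.7), np.float64(-4.8))]
t=36.850 a=-0.442 rad=0.105 ft=-0.698 fr=-4.816 fz=-1.172 op=0.018 mz=0.028
(np.float64(-2.349352810201534), np.float64(-2.373476473618429))
[(-0.49, np.float64(-0.2), np.float64(-4.2)), (-0.55, np.float64(1.4), np.float64(-4.9)), (-0.6, np.float64(1.7), np.float64(-5.0)), (-0.66, np.float64(2.0), np.float64(-5.4)), (-0.71, np.float64(1.0), np.float64(-5.1)), (-0.76, np.float64(0.9), np.float64(-5.9)), (-0.82, np.float64(-0.8), np.float64(-5.3)), (-0.87, np.float64(-0.9), np.float64(-5.8)), (-0.93, np.float64(0.3), np.float64(-4.9)), (-0.98, np.float64(-2.1), np.float64(-6.5))]
t=39.400 a=-0.980 rad=0.104 ft=-2.137 fr=-6.493 fz=-0.961 op=0.018 mz=0.051
```

View pics/wrist10.png

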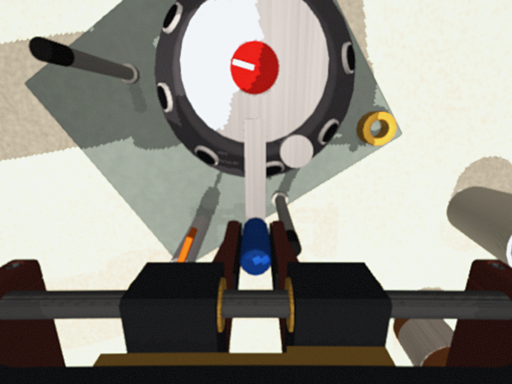

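View pics/scene10.png

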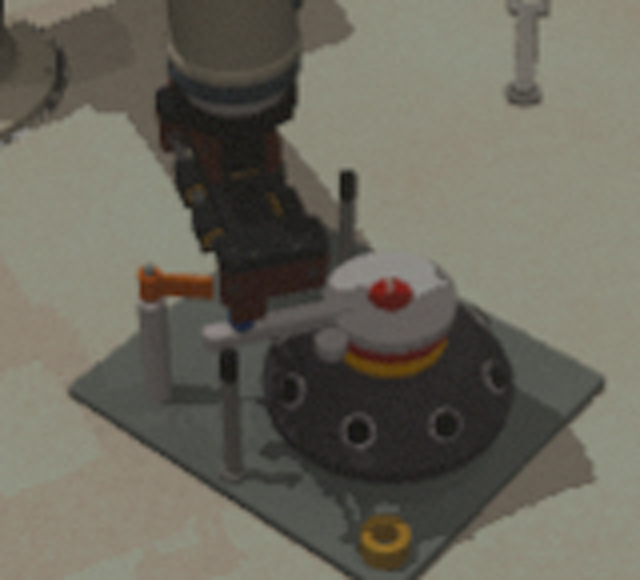

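The lever is in the bay and the flap (seen left of the finger in both views) is shut behind it. Letting go and rising clear.

Run:
```python
from h import *
r.let_go();show(state())
p,o=P(-.98,.44);r.servo_line(p,None,speed=.15)
w=r.snapshot("wrist");save(w,"wrist11.png")
q=list(r.sense()["joints"]);q[0]+=55;r.move_joints(q);show(state())
t=r.snapshot("top");s=r.snapshot("scene");save(t,"top11.png",(220,140,320,245),6);save(s,"scene11.png",(180,160,330,275),5);save(s,"scene11f.png")
```

```text
t=40.658 a=-0.980 rad=0.105 ft=-0.068 fr=-0.031 fz=-0.580 op=0.088 mz=0.043
t=43.383 a=1.224 rad=0.417 ft=-0.251 fr=-0.520 fz=0.025 op=0.087 mz=-0.001
```

View pics/top11.png

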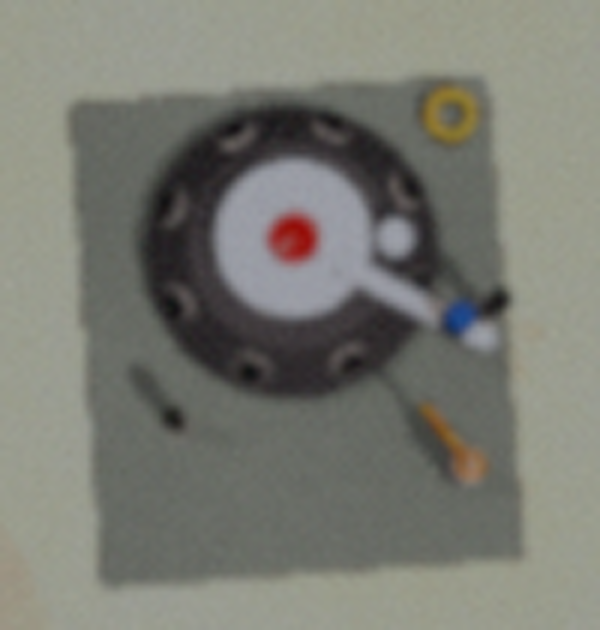

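View pics/scene11.png

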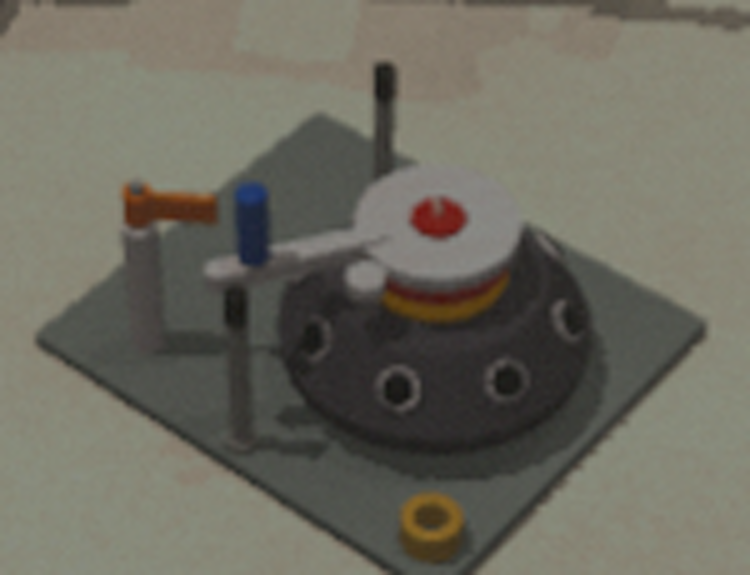

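View pics/scene11f.png

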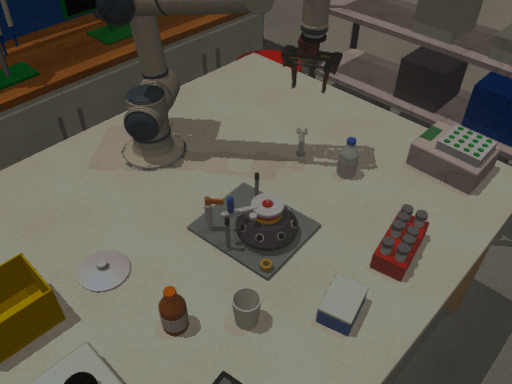

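The final views show the grip in the bay at (460,318) in the top crop, the flap in its original shut position, and the bystanders where they were. Handing in.

```bash
python3 -c "
from h import *
show(state()); r.hand_in()"
```

```text
t=43.483 a=1.225 rad=0.417 ft=-0.953 fr=-0.033 fz=0.722 op=0.088 mz=-0.025
the job is handed in; nothing more can be done
```

The rotor is tightened down, the lever is parked in its bay with the gate shut behind it, and the job was handed in at about 43.5 s.

**Tightening:** I took the blue grip in a soft 12 N hold and made four full tightening swings, then part of a fifth. On the fifth the lever went firm. The mark on the nut cap showed about 2.69 rad of turn, roughly 4.0 mm of ring travel, which is inside the stated 1.8–3.4 rad. Over the last small nudges the push rose from 7 to 12 N while the nut stayed still. I stopped there and took it as home.

**Parking:** I swung the lever back through the gate to -0.98 rad, let go and lifted clear. The nut mark had not moved when I checked it on the way back, just before the gate.

**Last checks:**
- **Gate and lever:** the top and scene views show the flap back where it was at the start, with the lever in the bay.
- **Loose things:** the bottles, beaker, lid, spanner and collar look unmoved, by eye rather than by measurement.
- **Robot:** it was clear and touching nothing.

**Less certain:**
- **Ring contact:** I judged it by the lever going firm and the nut stopping. The ring-to-rotor gap is too small to measure in the images.
- **Forces:** on the normal swings I read 2–4 N where the notes say 4–8 N. At the gate it was about 2 N instead of 5–8 N, but I only sampled force between steps.
- **Stand axis:** my camera estimates differed by a few mm, so I corrected the axis using the wrist picture and the sideways forces on the grip.

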